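# Carry the staining row over to the bench rack in working order

### The job

The four stain vessels in the aluminium tray stand in their working order, counted from the tray's loop handle. Move them all to the wooden rack, one to each bay, in the same order counted from the wooden rack's own loop handle: the one nearest the tray's handle goes next to the rack's handle, and so on to the far end. Leave each standing upright on the floor of its bay and never tip one over.

Things in the scene. Friction and masses are not known exactly. Their poses are not given: they have to be found in the camera images.
- supply_tray: Aluminium tray; at the start a vessel stands on a cork mat in each bay. Origin: centre of its underside, z up. Four 68 mm square bays in a row along y, centres y = 108, 36, -36, -108 mm, floor 6 mm up, walls 4 mm thick, tops 18 mm up. Loop handle (55 mm high, 56 mm wide) at the +y end only, y = 162 mm. Outside 76 x 296 mm. Fixed.
- bench_rack: Pale wooden rack, empty at the start, shaped like the tray but turned about half round. Origin: centre of its underside, z up. Four 68 mm square bays in a row along y, centres y = 108, 36, -36, -108 mm, floor 6 mm up, walls 4 mm thick, tops 18 mm up. Loop handle (55 mm high, 56 mm wide) at the +y end only, y = 162 mm. Outside 76 x 296 mm. Fixed.
- tall: Tall round amber bottle, loose: body 40 mm in diameter up to 72 mm, sloping shoulder to 84 mm, black cap 28 mm in diameter up to 102 mm. Origin: centre of its underside, z up along it. About 0.16 kg.
- squat: Squat round amber jar, loose: 48 mm in diameter up to 55 mm, black lid 47 mm in diameter up to 70 mm. Origin: centre of its underside, z up along it. About 0.15 kg.
- square: Square amber bottle, loose: body 40 mm by 40 mm (flat sides across its x and y axes) up to 66 mm, round black cap 28 mm in diameter up to 85 mm. Origin: centre of its underside, z up along it. About 0.16 kg.
- flask: Amber conical flask, loose: foot 50 mm in diameter up to 6 mm, cone narrowing to 24 mm at 56 mm, straight neck 24 mm in diameter up to 86 mm, black rubber stopper (fixed in it) 23 mm in diameter up to 99 mm. Origin: centre of its underside, z up along it. About 0.13 kg.
- tall_mat: Cork mat, round, 52 mm in diameter, 3 mm thick, fixed in the middle of one bay of the tray; the tall bottle stands on it at the start, so it marks where that one belongs in the order. Origin: centre of its underside. It stays in the tray.
- squat_mat: Cork mat, round, 62 mm in diameter, 3 mm thick, fixed in the middle of one bay of the tray; the squat jar stands on it at the start, so it marks where that one belongs in the order. Origin: centre of its underside. It stays in the tray.
- square_mat: Cork mat, square, 56 mm, 3 mm thick, fixed in the middle of one bay of the tray; the square bottle stands on it at the start, so it marks where that one belongs in the order. Origin: centre of its underside. It stays in the tray.
- flask_mat: Cork mat, cross-shaped, 64 mm over the arms, 3 mm thick, fixed in the middle of one bay of the tray; the flask stands on it at the start, so it marks where that one belongs in the order. Origin: centre of its underside. It stays in the tray.
Not all that is in view belongs to the job. Leave any turquoise look-alike of the square alone. Leave any purple look-alike of the flask alone.

How it is judged:
By the outcome, as a careful person would: the job done as asked, in the order asked, and still so for the second after the job is handed in, with the robot touching nothing.
It also fails if it takes over 131 s, if anything falls off the work surface, if the arm or the gripper's body presses on something with over 40 N, if the wrist force passes 120 N, or if a joint passes its speed limit or range.

### The arm

A 6-joint arm with a two-finger parallel gripper is mounted at the origin on the work surface. World frame = base frame: x ahead of the robot, y to its left, z up, the work surface at z = 0. Lengths are in m, angles in rad, forces in N, time in s.
With the tool pointing down it reaches from about 0.35 to 0.775 m from the base axis. Payload 7.3 kg.
Tool frame: the origin (TCP) lies at the very end of the fingers, on their centre line; the grasp point (between the pads) lies 19 mm behind it (robot.hold_point_z is the distance from the TCP to the grasp point, in m); z points along the fingers, y is the direction in which the jaws open and shut (so a half turn about z gives the same grasp; the last joint's range is limited). The gripper opens to 92 mm and grips with 3 to 60 N. Pads are 19 mm wide; open, the fingers measure 130 mm over their backs; the gripper's body (75 mm by 190 mm) begins 47 mm behind the grasp point.
Start: joints at [-1.474, 0.342, 1.524, -0, 1.275, -0.146], TCP at [0.126, -0.51, 0.197] pointing down, gripper open.
Joint ranges: [-2.53, 2.53], [-0.77, 2.02], [0.04, 2.7], [-1, 4.14], [0.28, 2.66], [-3.11, 3.11]. Speed limits (rad/s): [2.57, 2.57, 3.14, 3.14, 3.14, 3.14].

### API

Orientations are given as [roll, pitch, yaw] about the fixed x, y, z axes, in that order (R = Rz(yaw) Ry(pitch) Rx(roll)).
In Python, from cell import monitor, viewer, robot gives the robot as it stands.
- The arm moves only by the tool move_arm, never from a script. Its argument "deltas" is a list of rows, each an object of numbers: "x", "y", "z": the shift along the tool's x, y, z in m; "wx", "wy", "wz": the turn, a rotation vector about the tool's x, y, z in degrees; "hand": the opening, from 0 (shut) to 1 (fully open). In form: [{"x": .., "y": .., "z": .., "wx": .., "wy": .., "wz": .., "hand": ..}, ...]. A call has 1 to 8 rows; each row is the pose to reach, as a shift and turn from the pose commanded when the call began, along the tool's axes at that moment; what a row does not reach only later rows make up. A row lasts 1/8 s, in which the tool goes at most 62.5 mm and 10.7 degrees, less where a joint would pass 70% of its speed; a pose out of reach is approached as far as the arm can. A call with a gripper value outside its range is refused whole. The fingers move at their own pace and stop on an object; "grip_force" is the grip in N (left out, the last holds). Time passes only in rows, so rows that repeat a pose let the fingers close. It gives the time, the measured TCP pose, the force and the opening at its end, in the units of the state.
- monitor.observe(): the state, without advancing time (a new reading comes with each control period).
- viewer.read_camera(name): name is "scene" or "top" or "wrist"; returns the picture (384x512x3 uint8, red, green, blue); there is no depth.
- viewer.camera_params(name): a dict with "camera_matrix" (3x3 intrinsics, pixels), "k1" (the pictures are not rectified: a ray, as slopes to the right and down, at radius r is drawn at 1 + k1 r^2 times it, then the intrinsics apply), "R" (3x3) and "t" (3): a world point X has camera coordinates R X + t. Camera axes: x right, y down, z forward; pixel columns grow to the right and rows downward; lengths in m; the calibration is good to about 2 mm. A picture is of the moment at which its call begins: read the wrist's pose just before it. camera_params takes no time and is no camera call; for the wrist camera it gives the pose at the moment of the call.
- robot.hand_in(): hands the job in, once; it reports no verdict.
The state is a dict: "time": time; "qpos": joint angles; "qvel": joint speeds; "joint_efforts": joint torques, N m; "tool_pos": TCP position; "tool_rot": TCP orientation; "contact_force": force on the tool from outside, world axes, zero at the start; "torque": the same for the moment, N m; "opening": finger opening in m.
Only numpy, scipy, OpenCV 4.12 (cv2) and the standard library are available. Lean on these libraries where they do the work, as an engineer would, in place of code of your own. Each camera call takes 0.05 s, during which the arm holds its last target. There are 200 camera calls.

## Working session

There is one attempt and no reset: what is moved stays moved. The work goes in short steps, Python scripts to look and compute and a tool call to move; the robot and the scene stay as the last step left them, time stands still between calls to the robot, and variables do not carry over. Pictures are saved under pics/ and viewed, about 12 in all and at most 16, crops included, and the job is handed in when it is done.

Besides the shell and the picture viewer there is one more tool, called after "Call:" by a JSON object that holds its "op" and its "data". move_arm: Moves the arm, as the interface text tells. Its arguments: {"type":"object","properties":{"deltas":{"type":"array","items":{"type":"object","properties":{"x":{"type":"number"},"y":{"type":"number"},"z":{"type":"number"},"wx":{"type":"number"},"wy":{"type":"number"},"wz":{"type":"number"},"hand":{"type":"number"}}}},"grip_force":{"type":"number"}},"required":["deltas"]}

```bash
ls; mkdir -p pics
python3 - <<'E'
from cell import monitor, viewer, robot
import cv2,numpy as np
for n in("scene","top"):
    im=viewer.read_camera(n); cv2.imwrite(f"pics/{n}0.png",cv2.resize(im[:,:,::-1],(800,600))); cv2.imwrite(f"pics/{n}0raw.png",im[:,:,::-1])
    p=viewer.camera_params(n); print(n,p)
print(monitor.observe())
E
```

```text
pics
scene {'camera_matrix': array([[447.91115969,   0.        , 265.51401948],
       [  0.        , 447.91115969, 192.43017423],
       [  0.        ,   0.        ,   1.        ]]), 'k1': -0.10065733802737739, 'R': array([[-0.13153126,  0.99122923, -0.01281209],
       [ 0.63815949,  0.07477632, -0.76626429],
       [-0.75858552, -0.10896387, -0.64239776]]), 't': array([ 0.08810992, -0.28415473,  1.57590795])}
top {'camera_matrix': array([[463.7314596 ,   0.        , 256.33713498],
       [  0.        , 463.7314596 , 199.26219169],
       [  0.        ,   0.        ,   1.        ]]), 'k1': 0.05581880787824156, 'R': array([[-0.00968614, -0.9999401 , -0.0050972 ],
       [-0.99324304,  0.01021055, -0.11560279],
       [ 0.11564791,  0.00394301, -0.99328244]]), 't': array([-0.0036585 ,  0.52684525,  0.99233031])}
{'time': 0.1, 'qpos': array([-1.47400155e+00,  3.42634137e-01,  1.52493638e+00,  1.82405897e-06,
        1.27539841e+00, -1.45949311e-01]), 'qvel': array([-1.08044483e-04, -2.76914182e-03,  3.82773868e-05,  2.10086300e-04,
       -2.42442576e-04, -1.10686881e-03]), 'joint_efforts': array([ 2.34863459e-03, -4.32003415e+01, -2.44694835e+01,  7.20058288e-02,
        5.25650731e-02, -5.10323014e-05]), 'tool_pos': array([ 0.12620068, -0.50918309,  0.19621911]), 'tool_rot': array([-3.14023127e+00, -2.01878506e-04,  2.42743415e-01]), 'contact_force': array([-0.12484831, -0.56289257,  0.29258972]), 'torque': array([-0.00439303, -0.01616123,  0.05118504]), 'opening': 0.09169711690797125}
```

View pics/top0.png

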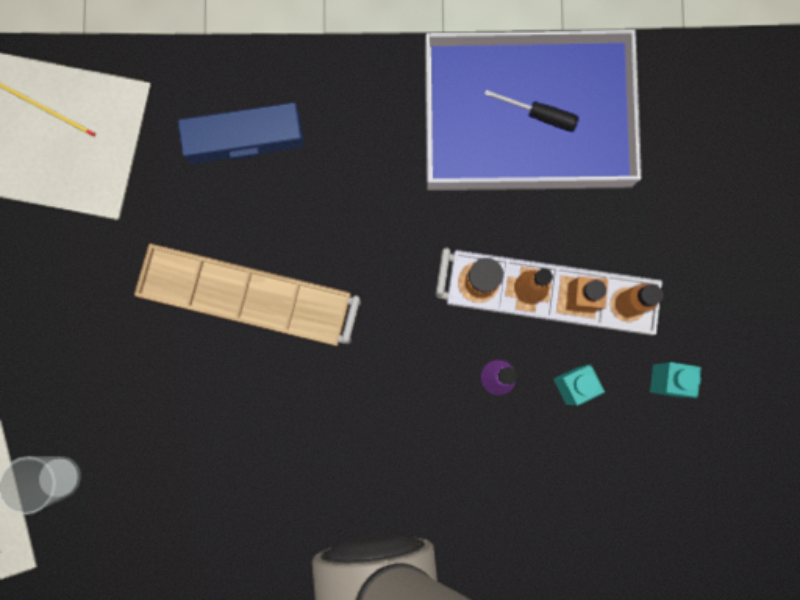

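View pics/scene0.png

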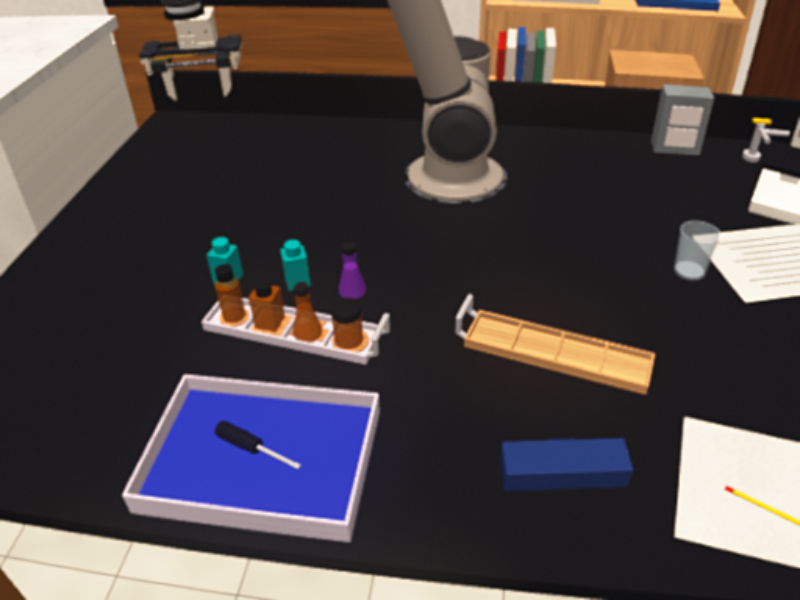

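Tray handle is on the left end of the tray in the top view (≈445,273). The order from it is squat (485,278), flask (535,287), square (588,293), tall (645,297). The rack's handle is at its right end (≈350,320). Look-alikes stand at (498,377), (580,385) and (677,380).

```bash
cat > h.py <<'E'
import numpy as np, cv2
from cell import monitor, viewer, robot
def rays(uv,p):
    K=np.array(p["camera_matrix"]); uv=np.asarray(uv,float).reshape(-1,1,2)
    n=cv2.undistortPoints(uv,K,np.array([p["k1"],0,0,0,0.]))[:,0]
    R=np.array(p["R"]); return -R.T@np.array(p["t"]), np.c_[n,np.ones(len(n))]@R
def plane(uv,p,z):
    c,d=rays(uv,p); return c+d*((z-c[2])/d[:,2])[:,None]
def blobs(m,amin):
    n,l,s,c=cv2.connectedComponentsWithStats(m.astype(np.uint8)); return [(s[i],c[i],l==i) for i in range(1,n) if s[i][4]>=amin]
def rect(mask,p,z):
    q=cv2.findContours(mask.astype(np.uint8),cv2.RETR_EXTERNAL,cv2.CHAIN_APPROX_NONE)[0]
    q=max(q,key=cv2.contourArea)[:,0]; P=plane(q,p,z)[:,:2]
    (c,wh,a)=cv2.minAreaRect((P*1000).astype(np.float32)); return np.round(c,1),np.round(wh,1),round(a,2)
E
python3 - <<'E'
from h import *
p=viewer.camera_params("top"); im=cv2.imread("pics/top0raw.png"); H,S,V=cv2.split(cv2.cvtColor(im,cv2.COLOR_BGR2HSV))
print("cam",rays([[0,0]],p)[0])
roi=np.zeros(H.shape,bool); roi[145:225,80:226]=1
for b in blobs((H>8)&(H<25)&(S>60)&(V>90)&roi,500): print("rack",b[0],rect(b[2],p,.018))
roi[:]=0; roi[155:216,286:428]=1
for b in blobs((V>70)&roi,500): print("tray",b[0],rect(b[2],p,.018))
# caps
roi[:]=0; roi[155:216,290:428]=1
for b in blobs((V<95)&(S<90)&roi,50): 
    print("dark",b[0],b[1].round(1))
    if b[0][4]<600: print([plane([b[1]],p,z)[0].round(4) for z in (.079,.108,.094,.111)])
roi[:]=0; roi[220:270,300:460]=1
for n,m in(("turq",(H>80)&(H<95)&(S>120)),("purp",(H>135)&(H<165)&(S>80))):
    for b in blobs(m&(V>50)&roi,80): print(n,b[0],plane([b[1]],p,.05).round(3))
E
```

```text
cam [ 0.40848902 -0.01295043  1.04655041]
rack [  86  156  139   65 4755] (array([556.1, 217.4]), array([300.4,  80. ]), 75.5)
tray [ 286  158  138   57 4661] (array([ 555.3, -223. ]), array([310.1,  82.8]), 80.7)
dark [ 290  155  138   61 3808] [364.3 182.7]
dark [300 166  22  21 351] [310.4 175.8]
[array([ 0.5698, -0.1236,  0.079 ]), array([ 0.5649, -0.1203,  0.108 ]), array([ 0.5673, -0.1219,  0.094 ]), array([ 0.5644, -0.12  ,  0.111 ])]
dark [343 172  11  11  87] [347.5 176.8]
[array([ 0.5669, -0.2015,  0.079 ]), array([ 0.5621, -0.1959,  0.108 ]), array([ 0.5644, -0.1986,  0.094 ]), array([ 0.5616, -0.1953,  0.111 ])]
dark [374 179  14  13 133] [380.4 185.3]
[array([ 0.5479, -0.2695,  0.079 ]), array([ 0.5437, -0.2618,  0.108 ]), array([ 0.5457, -0.2655,  0.094 ]), array([ 0.5433, -0.261 ,  0.111 ])]
turq [416 232  33  23 629] [[ 0.428 -0.381  0.05 ]]
turq [355 234  32  25 552] [[ 0.421 -0.251  0.05 ]]
purp [308 230  22  23 318] [[ 0.433 -0.137  0.05 ]]
```

```bash
cat >> h.py <<'E'
from scipy.spatial.transform import Rotation as Ro
def pose(): o=monitor.observe(); return np.array(o["tool_pos"]),Ro.from_euler("xyz",o["tool_rot"])
def go(*T):
    "print tool-frame deltas for world TCP targets (x,y,z,yaw deg)"
    p,R=pose()
    for t in T:
        d=R.inv().apply(np.array(t[:3])-p); w=(R.inv()*Ro.from_euler("xyz",[180,0,t[3]],degrees=True)).as_rotvec(degrees=True)
        print("xyz",d.round(4),"w",w.round(1))
E
python3 -c "
from h import *
go((.545,-.23,.25,80.7))"
```

```text
xyz [ 0.4736 -0.1704 -0.0535] w [ -0.1  -0.1 -66.8]
```

Call:
{"op": "move_arm", "data": {"deltas": [{"x":0.474,"y":-0.17,"z":-0.0535,"wz":-66.8,"hand":1},{"x":0.474,"y":-0.17,"z":-0.0535,"wz":-66.8,"hand":1},{"x":0.474,"y":-0.17,"z":-0.0535,"wz":-66.8,"hand":1},{"x":0.474,"y":-0.17,"z":-0.0535,"wz":-66.8,"hand":1},{"x":0.474,"y":-0.17,"z":-0.0535,"wz":-66.8,"hand":1},{"x":0.474,"y":-0.17,"z":-0.0535,"wz":-66.8,"hand":1},{"x":0.474,"y":-0.17,"z":-0.0535,"wz":-66.8,"hand":1},{"x":0.474,"y":-0.17,"z":-0.0535,"wz":-66.8,"hand":1}]}}

```text
schema error: expected keys x, y, z, wx, wy, wz, hand
```

Call:
{"op": "move_arm", "data": {"deltas": [{"x":0.06,"y":-0.021,"z":-0.0535,"wx":0,"wy":0,"wz":-8.4,"hand":1},{"x":0.12,"y":-0.042,"z":-0.0535,"wx":0,"wy":0,"wz":-16.8,"hand":1},{"x":0.18,"y":-0.063,"z":-0.0535,"wx":0,"wy":0,"wz":-25.2,"hand":1},{"x":0.24,"y":-0.085,"z":-0.0535,"wx":0,"wy":0,"wz":-33.5,"hand":1},{"x":0.3,"y":-0.107,"z":-0.0535,"wx":0,"wy":0,"wz":-42,"hand":1},{"x":0.36,"y":-0.128,"z":-0.0535,"wx":0,"wy":0,"wz":-50.4,"hand":1},{"x":0.42,"y":-0.15,"z":-0.0535,"wx":0,"wy":0,"wz":-59,"hand":1},{"x":0.474,"y":-0.17,"z":-0.0535,"wx":0,"wy":0,"wz":-66.8,"hand":1}], "grip_force": 20}}

```text
time: 1.1
tool_pos: [0.531, -0.2399, 0.25]
tool_rot: [-3.141, 0.0, 1.413]
contact_force: [0.6, -0.8, 0.8]
opening: 0.0916
```

Run:
```python
from h import *
import pickle
p=viewer.camera_params("wrist"); im=viewer.read_camera("wrist"); pickle.dump(p,open("pics/w1.pkl","wb"))
cv2.imwrite("pics/w1.png",im[:,:,::-1]); c,d=rays([[256,192],[256,10],[500,192]],p); print(c,d,pose()[0]); print(p["camera_matrix"],p["k1"])
```

```text
[ 0.5442652  -0.15980882  0.43704524] [[-0.04553719 -0.28995319 -0.9559577 ]
 [ 0.04887485  0.30340762 -1.14113353]
 [ 0.79446607 -0.4236005  -0.95603603]] [ 0.53613621 -0.23468377  0.24930779]
[[292.64631045   0.         255.80218939]
 [  0.         292.64631045 192.31379219]
 [  0.           0.           1.        ]] -0.027232415790523365
```

View pics/w1.png

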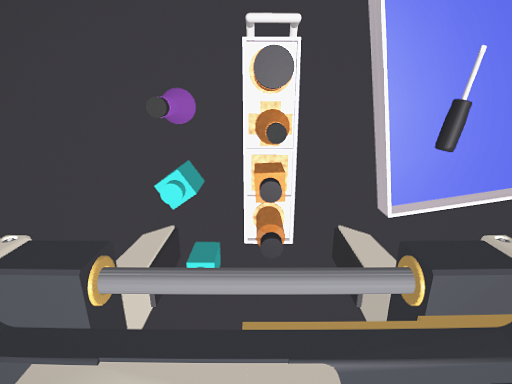

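The wrist view shows the whole tray (243–299, 38–243), with the handle at the top. Lids are at about (274,66), (277,131), (270,189) and (271,245). The square bottle looks aligned with the tray.

Run:
```python
from h import *
import pickle
p=pickle.load(open("pics/w1.pkl","rb")); im=cv2.imread("pics/w1.png"); H,S,V=cv2.split(cv2.cvtColor(im,cv2.COLOR_BGR2HSV))
roi=np.zeros(H.shape,bool); roi[30:258,240:302]=1
tr=cv2.morphologyEx((((V>110)&(S<60)&roi)*255).astype(np.uint8),cv2.MORPH_CLOSE,np.ones((3,3)))
for b in blobs(tr>0,300): print("tray",b[0],rect(b[2],p,.018))
print("corners",plane([[243,38],[299,38],[292.5,243],[246,243]],p,.018).round(4))
roi[:]=0; roi[42:258,249:298]=1
dk=(V<85)&(S<80)&roi
for b in blobs(dk,150):
    (c,r)=cv2.minEnclosingCircle(np.argwhere(b[2])[:,::-1].astype(np.float32))
    print("cap",b[0],np.round(c,1),round(r,1),[plane([c],p,z)[0,:2].round(4) for z in(.079,.108,.094,.111)])
roi[155:210,245:295]=1
am=(H>5)&(H<16)&(S>150)&(V>60)&roi
for b in blobs(am,200): print("amber",b[0],b[1].round(1))
cv2.imwrite("pics/sq.png",cv2.resize(im[30:270,225:325],(500,600),interpolation=cv2.INTER_CUBIC))
```

```text
tray [ 242   30   60  214 6394] (array([ 554.2, -223.8]), array([303.3,  78.2]), 80.79)
corners [[ 0.5405 -0.0778  0.018 ]
 [ 0.6123 -0.0891  0.018 ]
 [ 0.5682 -0.3795  0.018 ]
 [ 0.4954 -0.3679  0.018 ]]
cap [267 123  19  20 306] [275.9 132.7] 10.1 [array([ 0.5626, -0.1983]), array([ 0.5611, -0.1951]), array([ 0.5619, -0.1967]), array([ 0.561 , -0.1948])]
cap [ 249  152   49  106 1094] [273.  204.5] 57.7 [array([ 0.5463, -0.2886]), array([ 0.5462, -0.2782]), array([ 0.5462, -0.2832]), array([ 0.5461, -0.2771])]
amber [256 109  34  36 581] [269.9 122.3]
amber [254 162  31  12 294] [268.3 167.9]
amber [256 206  29  38 626] [269.8 221.1]
```

View pics/sq.png

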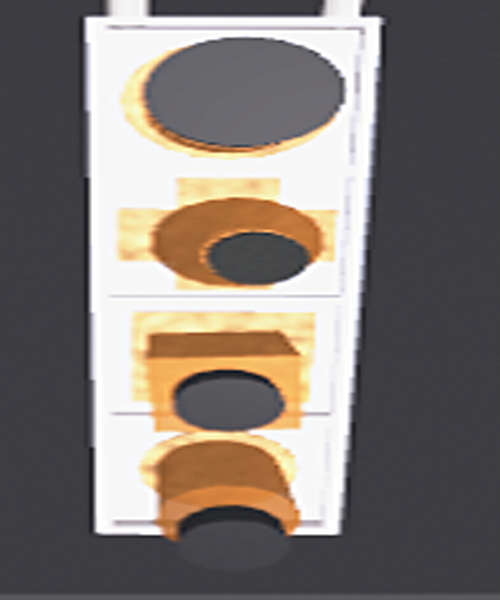

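Crop, mapped back to the full image: lid centres are squat (274,66.8), flask (276.6,133.2), square (270.8,190.4), tall (272.2,246.8). The square bottle's faces are parallel to the tray. Next I compute these positions and go look at the rack the same way.

Run:
```python
from h import *
import pickle
p=pickle.load(open("pics/w1.pkl","rb"))
for n,uv,z in(("squat",(274,66.8),.079),("flask",(276.6,133.2),.108),("square",(270.8,190.4),.094),("tall",(272.2,246.8),.111)): print(n,plane([uv],p,z).round(4))
print(pose()[0]); go((.54,.17,.25,75.5))
```

```text
squat [[ 0.5708 -0.1247  0.079 ]]
flask [[ 0.5619 -0.1958  0.108 ]]
square [[ 0.5461 -0.2647  0.094 ]]
tall [[ 0.5374 -0.332   0.111 ]]
[ 0.53613621 -0.23468377  0.24930779]
xyz [ 0.4009 -0.0555  0.0007] w [ 0.1 -0.2  6.1]
```

Call:
{"op": "move_arm", "data": {"deltas": [{"x":0.06,"y":-0.01,"z":0,"wx":0,"wy":0,"wz":1,"hand":1},{"x":0.12,"y":-0.021,"z":0,"wx":0,"wy":0,"wz":2,"hand":1},{"x":0.18,"y":-0.032,"z":0,"wx":0,"wy":0,"wz":3,"hand":1},{"x":0.24,"y":-0.042,"z":0,"wx":0,"wy":0,"wz":4,"hand":1},{"x":0.3,"y":-0.053,"z":0,"wx":0,"wy":0,"wz":5,"hand":1},{"x":0.36,"y":-0.064,"z":0,"wx":0,"wy":0,"wz":5.2,"hand":1},{"x":0.394,"y":-0.07,"z":0,"wx":0,"wy":0,"wz":5.2,"hand":1},{"x":0.394,"y":-0.07,"z":0,"wx":0,"wy":0,"wz":5.2,"hand":1}]}}

```text
time: 2.15
tool_pos: [0.5234, 0.161, 0.2497]
tool_rot: [-3.141, 0.0, 1.322]
contact_force: [-0.0, -0.8, 0.9]
opening: 0.0915
```

Run:
```python
from h import *
import pickle
p=viewer.camera_params("wrist"); im=viewer.read_camera("wrist")[:,:,::-1].copy(); pickle.dump(p,open("pics/w2.pkl","wb"))
cv2.imwrite("pics/w2.png",im); print(pose()[0],pose()[1].as_euler("xyz",degrees=True))
H,S,V=cv2.split(cv2.cvtColor(im,cv2.COLOR_BGR2HSV))
m=(H>8)&(H<25)&(S>50)&(V>90); m[265:]=0
for b in blobs(m,1500): print("rack",b[0],rect(b[2],p,.018))
```

```text
[0.52371571 0.15945614 0.24977806] [-1.79954645e+02  4.56718667e-02  7.56408841e+01]
rack [ 239    0   61  216 7940] (array([554.1, 215.7]), array([289.9,  78.1]), 75.52)
```

View pics/w2.png

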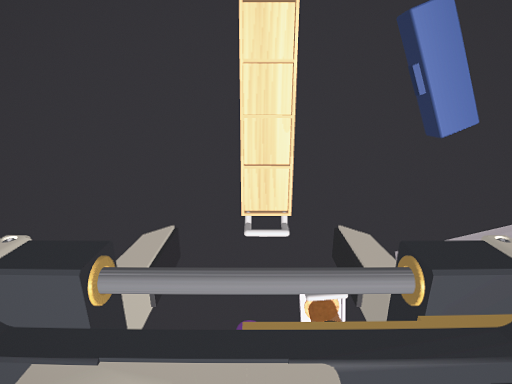

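The wrist view shows the rack's handle end at rows ≈215 (handle at 232) and dividers at rows ≈165, 115 and 62, with columns 240–297. The purple flask and the tray's squat-jar bay are just visible at the bottom.

Run:
```python
from h import *
import pickle
p=pickle.load(open("pics/w2.pkl","rb"))
P=plane([[242,215],[291,215],[268,165],[268,115.5],[269,62.5],[240,20],[297.5,20]],p,.018)[:,:2]; print(P.round(4))
c=np.mean(P[3:4],0); u=np.array([np.sin(np.radians(14.5)),np.cos(np.radians(14.5))])
for q in P: print(((q-[.5545,.2165])@u).round(4),((q-[.5545,.2165])@[u[1],-u[0]]).round(4))
go((.571,-.124,.20,81))
```

```text
[[0.4824 0.0845]
 [0.5552 0.066 ]
 [0.5394 0.1505]
 [0.5558 0.2185]
 [0.5732 0.2845]
 [0.5492 0.3429]
 [0.6204 0.3248]]
-0.1458 -0.0368
-0.1456 0.0384
-0.0677 0.0019
0.0023 0.0008
0.0705 0.0011
0.121 -0.0368
0.1214 0.0367
xyz [-0.2628  0.1161  0.0499] w [-0.   0.  -5.4]
```

Call:
{"op": "move_arm", "data": {"deltas": [{"x":-0.053,"y":0.023,"z":0,"wx":0,"wy":0,"wz":-1,"hand":1},{"x":-0.106,"y":0.046,"z":0,"wx":0,"wy":0,"wz":-2,"hand":1},{"x":-0.16,"y":0.07,"z":0,"wx":0,"wy":0,"wz":-3,"hand":1},{"x":-0.212,"y":0.093,"z":0,"wx":0,"wy":0,"wz":-4,"hand":1},{"x":-0.263,"y":0.116,"z":0.02,"wx":0,"wy":0,"wz":-5.4,"hand":1},{"x":-0.263,"y":0.116,"z":0.05,"wx":0,"wy":0,"wz":-5.4,"hand":1},{"x":-0.263,"y":0.116,"z":0.1,"wx":0,"wy":0,"wz":-5.4,"hand":1},{"x":-0.263,"y":0.116,"z":0.1,"wx":0,"wy":0,"wz":-5.4,"hand":1}]}}

```text
time: 3.2
tool_pos: [0.5675, -0.1256, 0.1468]
tool_rot: [-3.133, -0.001, 1.41]
contact_force: [0.3, -0.7, 1.0]
opening: 0.0917
```

```bash
python3 -c "
from h import *
print(pose()[0]);go((.571,-.124,.035,81))"
```

```text
[ 0.56751465 -0.1256497   0.14680699]
xyz [0.002  0.0041 0.1118] w [-0.5 -0.1 -0.2]
```

Call:
{"op": "move_arm", "data": {"deltas": [{"x":0,"y":0.001,"z":0.04,"wx":0,"wy":0,"wz":0,"hand":1},{"x":0,"y":0.001,"z":0.08,"wx":0,"wy":0,"wz":0,"hand":1},{"x":0,"y":0.001,"z":0.114,"wx":0,"wy":0,"wz":0,"hand":1},{"x":0,"y":0.001,"z":0.114,"wx":0,"wy":0,"wz":0,"hand":1},{"x":0,"y":0.001,"z":0.114,"wx":0,"wy":0,"wz":0,"hand":1}]}}

```text
time: 3.82
tool_pos: [0.5732, -0.126, 0.0389]
tool_rot: [3.138, 0.001, 1.412]
contact_force: [1.0, -0.7, 0.6]
opening: 0.0914
```

```bash
python3 -c "
from h import *
o=monitor.observe();print(o['tool_pos'],o['contact_force']);go((.571,-.124,.035,81))"
```

```text
[ 0.57322593 -0.12596164  0.03885028] [ 0.97027514 -0.69759497  0.62977196]
xyz [ 0.0016 -0.0025  0.0038] w [ 0.2  0.  -0.1]
```

Call:
{"op": "move_arm", "data": {"deltas": [{"x":0.001,"y":-0.002,"z":0.003,"wx":0,"wy":0,"wz":0,"hand":1},{"x":0.001,"y":-0.002,"z":0.003,"wx":0,"wy":0,"wz":0,"hand":0.4},{"x":0.001,"y":-0.002,"z":0.003,"wx":0,"wy":0,"wz":0,"hand":0.4},{"x":0.001,"y":-0.002,"z":0.003,"wx":0,"wy":0,"wz":0,"hand":0.4},{"x":0.001,"y":-0.002,"z":0.003,"wx":0,"wy":0,"wz":0,"hand":0.4},{"x":0.001,"y":-0.002,"z":0.003,"wx":0,"wy":0,"wz":0,"hand":0.4}], "grip_force": 20}}

```text
time: 4.58
tool_pos: [0.5698, -0.1238, 0.0333]
tool_rot: [-3.141, 0.0, 1.412]
contact_force: [-0.1, -0.0, 1.1]
opening: 0.0466
```

Call:
{"op": "move_arm", "data": {"deltas": [{"x":0,"y":0,"z":-0.03,"wx":0,"wy":0,"wz":0,"hand":0.4},{"x":0,"y":0,"z":-0.07,"wx":0,"wy":0,"wz":0,"hand":0.4},{"x":0.02,"y":-0.006,"z":-0.11,"wx":0,"wy":0,"wz":0,"hand":0.4},{"x":0.065,"y":-0.022,"z":-0.11,"wx":0,"wy":0,"wz":1,"hand":0.4},{"x":0.11,"y":-0.038,"z":-0.11,"wx":0,"wy":0,"wz":2,"hand":0.4},{"x":0.155,"y":-0.053,"z":-0.11,"wx":0,"wy":0,"wz":3,"hand":0.4},{"x":0.2,"y":-0.069,"z":-0.11,"wx":0,"wy":0,"wz":4.5,"hand":0.4},{"x":0.228,"y":-0.079,"z":-0.11,"wx":0,"wy":0,"wz":5.4,"hand":0.4}]}}

```text
time: 5.58
tool_pos: [0.5269, 0.1159, 0.1431]
tool_rot: [-3.141, 0.0, 1.319]
contact_force: [0.7, 0.1, -2.1]
opening: 0.0465
```

Call:
{"op": "move_arm", "data": {"deltas": [{"x":0,"y":0,"z":0,"wx":0,"wy":0,"wz":0,"hand":0.4},{"x":0,"y":0,"z":0,"wx":0,"wy":0,"wz":0,"hand":0.4},{"x":0,"y":0,"z":0,"wx":0,"wy":0,"wz":0,"hand":0.4}]}}

```text
time: 5.95
tool_pos: [0.5281, 0.1128, 0.1432]
tool_rot: [-3.142, 0.0, 1.317]
contact_force: [0.5, 0.4, -1.6]
opening: 0.0469
```

```bash
python3 -c "
from h import *
im=viewer.read_camera('wrist')[:,:,::-1];cv2.imwrite('pics/w3.png',im)
print(pose()[0]);go((.5283,.1134,.032,75.5))"
```

```text
[0.52803816 0.11279342 0.14320037]
xyz [7.000e-04 1.000e-04 1.112e-01] w [-0.   0.  -0.1]
```

View pics/w3.png

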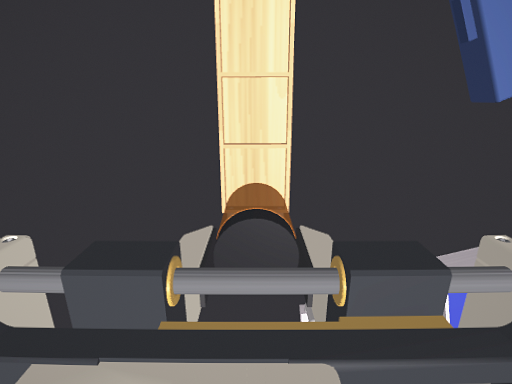

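The wrist view shows the jar upright in the fingers (lid ≈(256,255)), centred across the rack, above its handle-end bay.

Call:
{"op": "move_arm", "data": {"deltas": [{"x":0.001,"y":0,"z":0.04,"wx":0,"wy":0,"wz":0,"hand":0.4},{"x":0.001,"y":0,"z":0.08,"wx":0,"wy":0,"wz":0,"hand":0.4},{"x":0.001,"y":0,"z":0.1,"wx":0,"wy":0,"wz":0,"hand":0.4},{"x":0.001,"y":0,"z":0.107,"wx":0,"wy":0,"wz":0,"hand":0.4},{"x":0.001,"y":0,"z":0.112,"wx":0,"wy":0,"wz":0,"hand":0.4},{"x":0.001,"y":0,"z":0.112,"wx":0,"wy":0,"wz":0,"hand":0.4},{"x":0.001,"y":0,"z":0.112,"wx":0,"wy":0,"wz":0,"hand":0.4}]}}

```text
time: 6.88
tool_pos: [0.5287, 0.1148, 0.0321]
tool_rot: [3.14, -0.0, 1.318]
contact_force: [0.5, 1.0, -1.0]
opening: 0.0461
```

Call:
{"op": "move_arm", "data": {"deltas": [{"x":0,"y":0,"z":0.001,"wx":0,"wy":0,"wz":0,"hand":0.4},{"x":0,"y":0,"z":0.001,"wx":0,"wy":0,"wz":0,"hand":0.4},{"x":0,"y":0,"z":0.001,"wx":0,"wy":0,"wz":0,"hand":0.75},{"x":0,"y":0,"z":0.001,"wx":0,"wy":0,"wz":0,"hand":0.75},{"x":0,"y":0,"z":0.001,"wx":0,"wy":0,"wz":0,"hand":0.75},{"x":0,"y":0,"z":0.001,"wx":0,"wy":0,"wz":0,"hand":0.75}]}}

```text
time: 7.62
tool_pos: [0.5281, 0.1148, 0.0303]
tool_rot: [3.141, 0.0, 1.318]
contact_force: [0.6, 0.8, 0.2]
opening: 0.0688
```

```bash
python3 -c "
from h import *
print(pose()[0]);go((.5619,-.1958,.2,81))"
```

```text
[0.52809802 0.11481767 0.03032081]
xyz [-0.2923  0.1105 -0.1697] w [ 0.   0.  -5.5]
```

Call:
{"op": "move_arm", "data": {"deltas": [{"x":0,"y":0,"z":-0.05,"wx":0,"wy":0,"wz":0,"hand":0.75},{"x":0,"y":0,"z":-0.11,"wx":0,"wy":0,"wz":0,"hand":0.75},{"x":-0.05,"y":0.019,"z":-0.13,"wx":0,"wy":0,"wz":-1,"hand":0.75},{"x":-0.105,"y":0.04,"z":-0.13,"wx":0,"wy":0,"wz":-2,"hand":0.75},{"x":-0.16,"y":0.06,"z":-0.13,"wx":0,"wy":0,"wz":-3,"hand":0.75},{"x":-0.215,"y":0.081,"z":-0.13,"wx":0,"wy":0,"wz":-4,"hand":0.75},{"x":-0.265,"y":0.1,"z":-0.13,"wx":0,"wy":0,"wz":-5,"hand":0.75},{"x":-0.292,"y":0.1105,"z":-0.13,"wx":0,"wy":0,"wz":-5.5,"hand":0.75}]}}

```text
time: 8.62
tool_pos: [0.5618, -0.1984, 0.1601]
tool_rot: [3.142, 0.0, 1.412]
contact_force: [0.1, 0.6, -0.6]
opening: 0.0687
```

Call:
{"op": "move_arm", "data": {"deltas": [{"x":0,"y":0,"z":0,"wx":0,"wy":0,"wz":0,"hand":0.75},{"x":0,"y":0,"z":0,"wx":0,"wy":0,"wz":0,"hand":0.75},{"x":0,"y":0,"z":0,"wx":0,"wy":0,"wz":0,"hand":0.75}]}}

```text
time: 9.0
tool_pos: [0.562, -0.1942, 0.1604]
tool_rot: [-3.142, -0.0, 1.415]
contact_force: [-0.1, 0.0, -0.8]
opening: 0.0686
```

```bash
python3 -c "
from h import *
print(pose()[0]);go((.5619,-.1958,.061,81))"
```

```text
[ 0.56200674 -0.19418206  0.16044235]
xyz [-0.0016  0.0002  0.0994] w [-0.  -0.   0.1]
```

Call:
{"op": "move_arm", "data": {"deltas": [{"x":-0.001,"y":0,"z":0.04,"wx":0,"wy":0,"wz":0,"hand":0.75},{"x":-0.001,"y":0,"z":0.08,"wx":0,"wy":0,"wz":0,"hand":0.75},{"x":-0.001,"y":0,"z":0.0995,"wx":0,"wy":0,"wz":0,"hand":0.75},{"x":-0.001,"y":0,"z":0.0995,"wx":0,"wy":0,"wz":0,"hand":0.75},{"x":-0.001,"y":0,"z":0.0995,"wx":0,"wy":0,"wz":0,"hand":0.75},{"x":-0.001,"y":0,"z":0.0995,"wx":0,"wy":0,"wz":0,"hand":0.5},{"x":-0.001,"y":0,"z":0.0995,"wx":0,"wy":0,"wz":0,"hand":0.3},{"x":-0.001,"y":0,"z":0.0995,"wx":0,"wy":0,"wz":0,"hand":0.15}]}}

```text
time: 10.0
tool_pos: [0.562, -0.1966, 0.0612]
tool_rot: [3.141, 0.0, 1.414]
contact_force: [0.4, 0.3, -0.1]
opening: 0.0437
```

Call:
{"op": "move_arm", "data": {"deltas": [{"x":0,"y":0,"z":0,"wx":0,"wy":0,"wz":0,"hand":0.15},{"x":0,"y":0,"z":0,"wx":0,"wy":0,"wz":0,"hand":0.15},{"x":0,"y":0,"z":0,"wx":0,"wy":0,"wz":0,"hand":0.15},{"x":0,"y":0,"z":0,"wx":0,"wy":0,"wz":0,"hand":0.15}]}}

```text
time: 10.5
tool_pos: [0.5617, -0.1965, 0.0608]
tool_rot: [-3.141, 0.0, 1.414]
contact_force: [-0.6, -0.3, 0.3]
opening: 0.0228
```

```bash
python3 -c "
from h import *
print(pose()[0]);go((.5463,.1831,.061,75.5))"
```

```text
[ 0.56171998 -0.19653247  0.06076799]
xyz [ 3.726e-01 -7.450e-02 -2.000e-04] w [-0.   0.   5.5]
```

Call:
{"op": "move_arm", "data": {"deltas": [{"x":0,"y":0,"z":-0.03,"wx":0,"wy":0,"wz":0,"hand":0.15},{"x":0,"y":0,"z":-0.08,"wx":0,"wy":0,"wz":0,"hand":0.15},{"x":0.02,"y":-0.004,"z":-0.11,"wx":0,"wy":0,"wz":0,"hand":0.15},{"x":0.075,"y":-0.015,"z":-0.11,"wx":0,"wy":0,"wz":1,"hand":0.15},{"x":0.13,"y":-0.026,"z":-0.11,"wx":0,"wy":0,"wz":2,"hand":0.15},{"x":0.185,"y":-0.037,"z":-0.11,"wx":0,"wy":0,"wz":3,"hand":0.15},{"x":0.24,"y":-0.048,"z":-0.11,"wx":0,"wy":0,"wz":4,"hand":0.15},{"x":0.295,"y":-0.059,"z":-0.11,"wx":0,"wy":0,"wz":5,"hand":0.15}]}}

```text
time: 11.5
tool_pos: [0.5494, 0.1058, 0.1707]
tool_rot: [3.141, 0.0, 1.326]
contact_force: [0.3, 0.9, -1.4]
opening: 0.023
```

Call:
{"op": "move_arm", "data": {"deltas": [{"x":0.04,"y":-0.008,"z":0,"wx":0,"wy":0,"wz":0.5,"hand":0.15},{"x":0.075,"y":-0.008,"z":0,"wx":0,"wy":0,"wz":0.5,"hand":0.15},{"x":0.075,"y":-0.008,"z":0,"wx":0,"wy":0,"wz":0.5,"hand":0.15},{"x":0.075,"y":-0.008,"z":0,"wx":0,"wy":0,"wz":0.5,"hand":0.15},{"x":0.075,"y":-0.008,"z":0,"wx":0,"wy":0,"wz":0.5,"hand":0.15}]}}

```text
time: 12.12
tool_pos: [0.5599, 0.1776, 0.1707]
tool_rot: [-3.141, 0.001, 1.317]
contact_force: [-0.2, -0.4, -1.0]
opening: 0.0232
```

```bash
python3 -c "
from h import *
print(pose()[0], monitor.observe()['contact_force']);go((.5463,.1831,.058,75.5))"
```

```text
[0.55991878 0.17764255 0.17068087] [-0.24289866 -0.40868003 -0.97868161]
xyz [ 0.0019 -0.0145  0.1127] w [-0.   0.  -0.1]
```

Call:
{"op": "move_arm", "data": {"deltas": [{"x":0.002,"y":-0.0145,"z":0,"wx":0,"wy":0,"wz":0,"hand":0.15},{"x":0.002,"y":-0.0145,"z":0.02,"wx":0,"wy":0,"wz":0,"hand":0.15},{"x":0.002,"y":-0.0145,"z":0.05,"wx":0,"wy":0,"wz":0,"hand":0.15},{"x":0.002,"y":-0.0145,"z":0.08,"wx":0,"wy":0,"wz":0,"hand":0.15},{"x":0.002,"y":-0.0145,"z":0.1,"wx":0,"wy":0,"wz":0,"hand":0.15},{"x":0.002,"y":-0.0145,"z":0.107,"wx":0,"wy":0,"wz":0,"hand":0.15},{"x":0.002,"y":-0.0145,"z":0.1125,"wx":0,"wy":0,"wz":0,"hand":0.15},{"x":0.002,"y":-0.0145,"z":0.1125,"wx":0,"wy":0,"wz":0,"hand":0.15}]}}

```text
time: 13.12
tool_pos: [0.5466, 0.1844, 0.0587]
tool_rot: [3.141, -0.0, 1.318]
contact_force: [-0.2, -0.0, -0.6]
opening: 0.0225
```

```bash
python3 -c "
from h import *
print(pose()[0], monitor.observe()['contact_force']);go((.5463,.1831,.058,75.5))"
```

```text
[0.54656107 0.18435813 0.05869857] [-0.16712883 -0.00157513 -0.62222051]
xyz [-0.0013  0.0001  0.0007] w [ 0. -0.  0.]
```

Open a little and rise, fingers staying clear of neighbours.

Call:
{"op": "move_arm", "data": {"deltas": [{"x":0,"y":0,"z":0.0005,"wx":0,"wy":0,"wz":0,"hand":0.15},{"x":0,"y":0,"z":0.0005,"wx":0,"wy":0,"wz":0,"hand":0.6},{"x":0,"y":0,"z":0.0005,"wx":0,"wy":0,"wz":0,"hand":0.6},{"x":0,"y":0,"z":0.0005,"wx":0,"wy":0,"wz":0,"hand":0.75},{"x":0,"y":0,"z":0.0005,"wx":0,"wy":0,"wz":0,"hand":0.75},{"x":0,"y":0,"z":-0.03,"wx":0,"wy":0,"wz":0,"hand":0.75},{"x":0,"y":0,"z":-0.08,"wx":0,"wy":0,"wz":0,"hand":0.75},{"x":0,"y":0,"z":-0.12,"wx":0,"wy":0,"wz":0,"hand":0.75}]}}

```text
time: 14.12
tool_pos: [0.5467, 0.1844, 0.1802]
tool_rot: [3.141, -0.0, 1.318]
contact_force: [-0.1, -0.4, -0.4]
opening: 0.0686
```

```bash
python3 -c "
from h import *
im=viewer.read_camera('scene')[:,:,::-1];cv2.imwrite('pics/s1.png',cv2.resize(im,(800,600)))
print(pose()[0], monitor.observe()['contact_force']);go((.5461,-.2647,.17,81))"
```

```text
[0.54923259 0.18495041 0.18581635] [3.03603069 0.45055202 4.02264859]
xyz [-0.4362  0.1093  0.015 ] w [ 0.5 -0.2 -5.5]
```

View pics/s1.png

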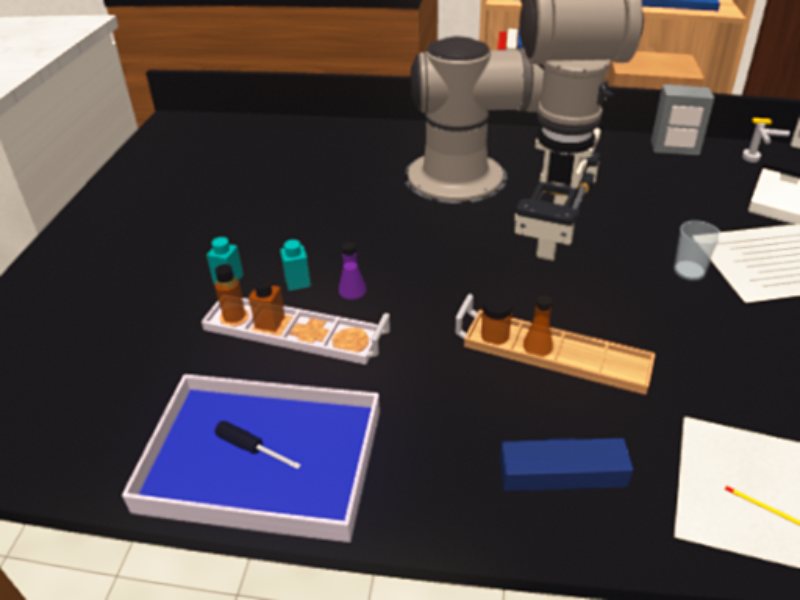

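Scene view: squat at (497,322) and flask (540,328) both stand upright in the first two rack bays. Tall and square are still in the tray, and the decoys are untouched.

Call:
{"op": "move_arm", "data": {"deltas": [{"x":-0.05,"y":0.013,"z":0,"wx":0,"wy":0,"wz":0,"hand":0.75},{"x":-0.105,"y":0.027,"z":0,"wx":0,"wy":0,"wz":-1,"hand":0.75},{"x":-0.16,"y":0.041,"z":0,"wx":0,"wy":0,"wz":-2,"hand":0.75},{"x":-0.215,"y":0.055,"z":0,"wx":0,"wy":0,"wz":-3,"hand":0.75},{"x":-0.27,"y":0.069,"z":0,"wx":0,"wy":0,"wz":-4,"hand":0.75},{"x":-0.325,"y":0.083,"z":0,"wx":0,"wy":0,"wz":-5,"hand":0.75},{"x":-0.38,"y":0.097,"z":0.005,"wx":0,"wy":0,"wz":-5.5,"hand":0.75},{"x":-0.435,"y":0.112,"z":0.01,"wx":0,"wy":0,"wz":-5.5,"hand":0.75}]}}

```text
time: 15.18
tool_pos: [0.5459, -0.2667, 0.1682]
tool_rot: [3.141, 0.0, 1.414]
contact_force: [1.2, -0.1, -0.1]
opening: 0.0691
```

Call:
{"op": "move_arm", "data": {"deltas": [{"x":0,"y":0,"z":0,"wx":0,"wy":0,"wz":0,"hand":0.75},{"x":0,"y":0,"z":0,"wx":0,"wy":0,"wz":0,"hand":0.75},{"x":0,"y":0,"z":0,"wx":0,"wy":0,"wz":0,"hand":0.75}]}}

```text
time: 15.55
tool_pos: [0.5463, -0.2634, 0.1686]
tool_rot: [3.141, -0.0, 1.416]
contact_force: [0.5, 0.5, 0.3]
opening: 0.069
```

```bash
python3 -c "
from h import *
print(pose()[0]);go((.5465,-.2647,.044,81))"
```

```text
[ 0.5463443  -0.26339852  0.16856744]
xyz [-0.0013  0.0003  0.1246] w [ 0.  -0.   0.1]
```

Call:
{"op": "move_arm", "data": {"deltas": [{"x":-0.001,"y":0,"z":0.05,"wx":0,"wy":0,"wz":0,"hand":0.75},{"x":-0.001,"y":0,"z":0.1,"wx":0,"wy":0,"wz":0,"hand":0.75},{"x":-0.001,"y":0,"z":0.1245,"wx":0,"wy":0,"wz":0,"hand":0.75},{"x":-0.001,"y":0,"z":0.1245,"wx":0,"wy":0,"wz":0,"hand":0.75},{"x":-0.001,"y":0,"z":0.1245,"wx":0,"wy":0,"wz":0,"hand":0.75},{"x":-0.001,"y":0,"z":0.1245,"wx":0,"wy":0,"wz":0,"hand":0.5},{"x":-0.001,"y":0,"z":0.1245,"wx":0,"wy":0,"wz":0,"hand":0.32},{"x":-0.001,"y":0,"z":0.1245,"wx":0,"wy":0,"wz":0,"hand":0.32}]}}

```text
time: 16.55
tool_pos: [0.5461, -0.266, 0.0444]
tool_rot: [3.141, 0.0, 1.414]
contact_force: [-0.1, -0.1, 0.7]
opening: 0.0431
```

Call:
{"op": "move_arm", "data": {"deltas": [{"x":0,"y":0,"z":0,"wx":0,"wy":0,"wz":0,"hand":0.32},{"x":0,"y":0,"z":0,"wx":0,"wy":0,"wz":0,"hand":0.32},{"x":0,"y":0,"z":0,"wx":0,"wy":0,"wz":0,"hand":0.32}]}}

```text
time: 16.92
tool_pos: [0.5459, -0.2659, 0.0442]
tool_rot: [3.141, 0.0, 1.414]
contact_force: [-1.2, 1.1, 4.9]
opening: 0.0388
```

```bash
python3 -c "
from h import *
print(pose()[0]);go((.5643,.2529,.044,75.5))"
```

```text
[ 0.54591924 -0.26594907  0.04415599]
xyz [ 0.5153 -0.0629  0.    ] w [0.  0.  5.5]
```

Call:
{"op": "move_arm", "data": {"deltas": [{"x":0,"y":0,"z":-0.03,"wx":0,"wy":0,"wz":0,"hand":0.32},{"x":0,"y":0,"z":-0.08,"wx":0,"wy":0,"wz":0,"hand":0.32},{"x":0,"y":0,"z":-0.125,"wx":0,"wy":0,"wz":0,"hand":0.32},{"x":0.05,"y":-0.006,"z":-0.13,"wx":0,"wy":0,"wz":1,"hand":0.32},{"x":0.105,"y":-0.013,"z":-0.13,"wx":0,"wy":0,"wz":2,"hand":0.32},{"x":0.16,"y":-0.02,"z":-0.13,"wx":0,"wy":0,"wz":3,"hand":0.32},{"x":0.215,"y":-0.026,"z":-0.13,"wx":0,"wy":0,"wz":4,"hand":0.32},{"x":0.27,"y":-0.033,"z":-0.13,"wx":0,"wy":0,"wz":5.5,"hand":0.32}]}}

```text
time: 17.92
tool_pos: [0.5555, 0.0078, 0.1736]
tool_rot: [3.141, -0.0, 1.317]
contact_force: [0.6, -0.2, 0.2]
opening: 0.0296
```

```bash
python3 -c "
from h import *
print(pose()[0], monitor.observe()['contact_force']);go((.5643,.2529,.174,75.5))"
```

```text
[0.55551219 0.00776051 0.17360934] [ 0.6235856  -0.20154915  0.17991286]
xyz [ 0.2395 -0.0531 -0.0004] w [ 0. -0. -0.]
```

The opening has gone to the commanded 29.6 mm with no weight on the wrist, so the square bottle has slipped out. I'll look before doing anything else.

```bash
python3 -c "
from h import *
im=viewer.read_camera('scene')[:,:,::-1];cv2.imwrite('pics/s2.png',cv2.resize(im,(800,600)))
"
```

```text
(no output)
```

View pics/s2.png

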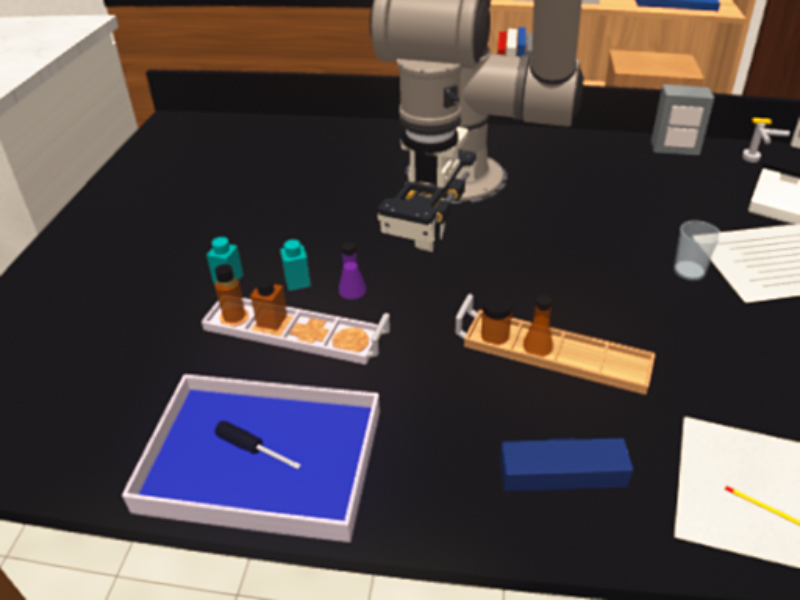

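The square bottle still stands in its tray bay, upright at (268,308). I'll go back above it for a wrist view before re-gripping harder.

Call:
{"op": "move_arm", "data": {"deltas": [{"x":-0.05,"y":0.009,"z":-0.04,"wx":0,"wy":0,"wz":-1,"hand":0.75},{"x":-0.105,"y":0.018,"z":-0.076,"wx":0,"wy":0,"wz":-2,"hand":0.75},{"x":-0.16,"y":0.028,"z":-0.076,"wx":0,"wy":0,"wz":-3,"hand":0.75},{"x":-0.215,"y":0.037,"z":-0.076,"wx":0,"wy":0,"wz":-4,"hand":0.75},{"x":-0.24,"y":0.042,"z":-0.076,"wx":0,"wy":0,"wz":-5.5,"hand":0.75},{"x":-0.24,"y":0.042,"z":-0.076,"wx":0,"wy":0,"wz":-5.5,"hand":0.75},{"x":-0.24,"y":0.042,"z":-0.076,"wx":0,"wy":0,"wz":-5.5,"hand":0.75}]}}

```text
time: 18.85
tool_pos: [0.5362, -0.2362, 0.2496]
tool_rot: [-3.141, -0.001, 1.414]
contact_force: [0.3, 0.7, 1.7]
opening: 0.0688
```

Run:
```python
from h import *
import pickle
p=viewer.camera_params("wrist"); im=viewer.read_camera("wrist")[:,:,::-1].copy(); pickle.dump(p,open("pics/w4.pkl","wb"))
cv2.imwrite("pics/w4.png",im); print(pose()[0])
cv2.imwrite("pics/w4c.png",cv2.resize(im[30:270,225:325],(500,600),interpolation=cv2.INTER_CUBIC))
```

```text
[ 0.53626929 -0.23586004  0.24973679]
```

View pics/w4c.png

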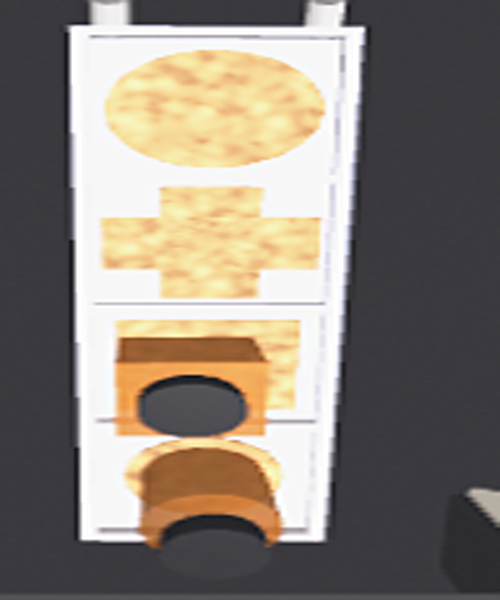

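Square cap is at crop (192,406), i.e. image (263.4,192.4). It is still square to the tray, standing on its mat about 6 mm off to the robot side. The tall bottle is at (268.8,250.4).

Run:
```python
from h import *
import pickle
p=pickle.load(open("pics/w4.pkl","rb"))
q=plane([(263.4,192.4)],p,.094)[0]; print(q, plane([(268.8,250.4)],p,.111))
go((q[0],q[1],.17,81),(q[0],q[1],.044,81))
```

```text
[ 0.54202222 -0.26186635  0.094     ] [[ 0.53777982 -0.3321744   0.111     ]]
xyz [-0.0248  0.0097  0.0797] w [-0.  -0.   0.1]
xyz [-0.0249  0.0098  0.2057] w [-0.  -0.   0.1]
```

Call:
{"op": "move_arm", "data": {"deltas": [{"x":-0.025,"y":0.01,"z":0.05,"wx":0,"wy":0,"wz":0,"hand":0.75},{"x":-0.025,"y":0.01,"z":0.08,"wx":0,"wy":0,"wz":0,"hand":0.75},{"x":-0.025,"y":0.01,"z":0.12,"wx":0,"wy":0,"wz":0,"hand":0.75},{"x":-0.025,"y":0.01,"z":0.17,"wx":0,"wy":0,"wz":0,"hand":0.75},{"x":-0.025,"y":0.01,"z":0.21,"wx":0,"wy":0,"wz":0,"hand":0.75},{"x":-0.025,"y":0.01,"z":0.21,"wx":0,"wy":0,"wz":0,"hand":0.75},{"x":-0.025,"y":0.01,"z":0.21,"wx":0,"wy":0,"wz":0,"hand":0.75}]}}

```text
time: 19.77
tool_pos: [0.5434, -0.2631, 0.0416]
tool_rot: [3.139, 0.001, 1.415]
contact_force: [-0.3, 0.2, 0.5]
opening: 0.0691
```

Call:
{"op": "move_arm", "data": {"deltas": [{"x":0,"y":0,"z":0,"wx":0,"wy":0,"wz":0,"hand":0.55},{"x":0,"y":0,"z":0,"wx":0,"wy":0,"wz":0,"hand":0.45},{"x":0,"y":0,"z":0,"wx":0,"wy":0,"wz":0,"hand":0.2},{"x":0,"y":0,"z":0,"wx":0,"wy":0,"wz":0,"hand":0.2},{"x":0,"y":0,"z":0,"wx":0,"wy":0,"wz":0,"hand":0.2},{"x":0,"y":0,"z":0,"wx":0,"wy":0,"wz":0,"hand":0.2},{"x":0,"y":0,"z":0,"wx":0,"wy":0,"wz":0,"hand":0.2}], "grip_force": 45}}

```text
time: 20.65
tool_pos: [0.5422, -0.2633, 0.0403]
tool_rot: [3.141, 0.0, 1.414]
contact_force: [-0.9, 0.6, 5.8]
opening: 0.0389
```

Call:
{"op": "move_arm", "data": {"deltas": [{"x":0,"y":0,"z":-0.005,"wx":0,"wy":0,"wz":0,"hand":0.2},{"x":0,"y":0,"z":-0.012,"wx":0,"wy":0,"wz":0,"hand":0.2},{"x":0,"y":0,"z":-0.012,"wx":0,"wy":0,"wz":0,"hand":0.2},{"x":0,"y":0,"z":-0.012,"wx":0,"wy":0,"wz":0,"hand":0.2}]}}

```text
time: 21.15
tool_pos: [0.542, -0.2631, 0.0517]
tool_rot: [-3.141, 0.0, 1.414]
contact_force: [-0.4, 0.2, -2.1]
opening: 0.0391
```

Call:
{"op": "move_arm", "data": {"deltas": [{"x":0,"y":0,"z":-0.02,"wx":0,"wy":0,"wz":0,"hand":0.2},{"x":0,"y":0,"z":-0.045,"wx":0,"wy":0,"wz":0,"hand":0.2},{"x":0,"y":0,"z":-0.075,"wx":0,"wy":0,"wz":0,"hand":0.2},{"x":0,"y":0,"z":-0.1,"wx":0,"wy":0,"wz":0,"hand":0.2},{"x":0,"y":0,"z":-0.12,"wx":0,"wy":0,"wz":0,"hand":0.2},{"x":0,"y":0,"z":-0.12,"wx":0,"wy":0,"wz":0,"hand":0.2}]}}

```text
time: 21.9
tool_pos: [0.5428, -0.2636, 0.1731]
tool_rot: [3.139, 0.001, 1.414]
contact_force: [0.0, 0.7, -1.7]
opening: 0.0387
```

```bash
python3 -c "
from h import *
p=viewer.camera_params('top'); im=viewer.read_camera('scene')[:,:,::-1];cv2.imwrite('pics/s3.png',cv2.resize(im[100:260,80:290],(788,600)))
print(pose()[0], monitor.observe()['contact_force']);go((.5643,.2529,.17,75.5))"
```

```text
[ 0.54212427 -0.26316127  0.17166143] [-0.72923546  0.41110583 -2.49918867]
xyz [ 0.5132 -0.0587  0.0015] w [0.  0.  5.5]
```

View pics/s3.png

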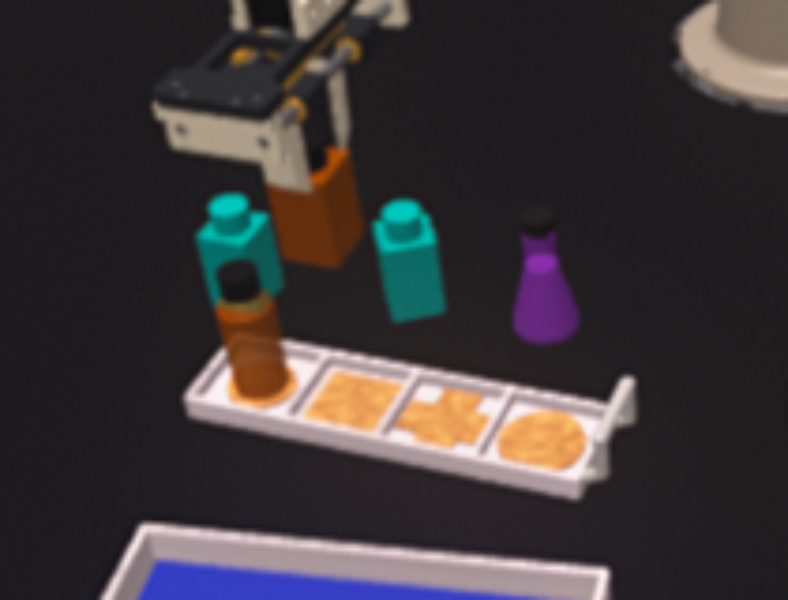

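In the picture the fingers overlap only the top of the held square bottle, so it may be slipping down. I'll check its bottom height from the near-bottom corners, full-image px (170.6,171) and (154.1,166).

Run:
```python
from h import *
p=viewer.camera_params("scene"); c,d=rays([(170.6,171),(154.1,166.1),(163,149.6),(158,150)],p)
for k in d: print((c+k*((.562-c[0])/k[0])).round(4))
im=viewer.read_camera('scene')[:,:,::-1]; cv2.imwrite('pics/s4raw.png',im)
a=cv2.cvtColor(cv2.imread('pics/s4raw.png'),cv2.COLOR_BGR2HSV)[120:185,150:180]
m=(a[...,0]<16)&(a[...,1]>150)&(a[...,2]>40); r=np.argwhere(m); print("amber rows now",r[:,0].min()+120,r[:,0].max()+120)
print(pose()[0],monitor.observe()['contact_force'],monitor.observe()['opening'])
```

```text
[ 0.562  -0.2457  0.1413]
[ 0.562  -0.2858  0.1529]
[ 0.562  -0.2548  0.2038]
[ 0.562  -0.2675  0.2017]
amber rows now 139 184
[ 0.54170851 -0.26285525  0.17085773] [ 0.64156219  0.14966822 -1.189332  ] 0.03916459254094534
```

Bottom is at about 0.145 m against 0.140 expected, so there is no slip. I'll carry on more gently.

Call:
{"op": "move_arm", "data": {"deltas": [{"x":0.02,"y":-0.002,"z":0,"wx":0,"wy":0,"wz":0,"hand":0.2},{"x":0.055,"y":-0.006,"z":0,"wx":0,"wy":0,"wz":1,"hand":0.2},{"x":0.095,"y":-0.011,"z":0,"wx":0,"wy":0,"wz":2,"hand":0.2},{"x":0.135,"y":-0.015,"z":0,"wx":0,"wy":0,"wz":3,"hand":0.2},{"x":0.175,"y":-0.02,"z":0,"wx":0,"wy":0,"wz":4,"hand":0.2},{"x":0.215,"y":-0.025,"z":0,"wx":0,"wy":0,"wz":5,"hand":0.2},{"x":0.25,"y":-0.029,"z":0,"wx":0,"wy":0,"wz":5.5,"hand":0.2},{"x":0.27,"y":-0.031,"z":0,"wx":0,"wy":0,"wz":5.5,"hand":0.2}]}}

```text
time: 23.0
tool_pos: [0.5528, 0.011, 0.1711]
tool_rot: [-3.14, -0.0, 1.32]
contact_force: [-0.5, 0.0, -1.1]
opening: 0.0393
```

```bash
python3 -c "
from h import *
print(pose()[0], monitor.observe()['contact_force']);go((.5643,.2529,.17,75.5))"
```

```text
[0.55280914 0.0109903  0.17109795] [-0.49601001  0.04085499 -1.07645868]
xyz [ 0.2372 -0.0489  0.0012] w [-0.1 -0.   0.1]
```

Call:
{"op": "move_arm", "data": {"deltas": [{"x":0.03,"y":-0.006,"z":0,"wx":0,"wy":0,"wz":0,"hand":0.2},{"x":0.07,"y":-0.014,"z":0,"wx":0,"wy":0,"wz":0,"hand":0.2},{"x":0.11,"y":-0.023,"z":0,"wx":0,"wy":0,"wz":0,"hand":0.2},{"x":0.15,"y":-0.031,"z":0,"wx":0,"wy":0,"wz":0,"hand":0.2},{"x":0.19,"y":-0.039,"z":0,"wx":0,"wy":0,"wz":0,"hand":0.2},{"x":0.22,"y":-0.045,"z":0,"wx":0,"wy":0,"wz":0,"hand":0.2},{"x":0.237,"y":-0.049,"z":0,"wx":0,"wy":0,"wz":0,"hand":0.2},{"x":0.237,"y":-0.049,"z":0,"wx":0,"wy":0,"wz":0,"hand":0.2}]}}

```text
time: 24.0
tool_pos: [0.5652, 0.2506, 0.1712]
tool_rot: [-3.141, 0.001, 1.319]
contact_force: [-0.6, 0.3, -1.0]
opening: 0.039
```

```bash
python3 -c "
from h import *
print(pose()[0], monitor.observe()['contact_force']);go((.5643,.2529,.037,75.5))"
```

```text
[0.56517531 0.25063453 0.17124992] [-0.57352671  0.26317044 -0.9987659 ]
xyz [ 0.0021 -0.0013  0.1342] w [-0.   0.   0.1]
```

Call:
{"op": "move_arm", "data": {"deltas": [{"x":0.002,"y":-0.001,"z":0.03,"wx":0,"wy":0,"wz":0,"hand":0.2},{"x":0.002,"y":-0.001,"z":0.065,"wx":0,"wy":0,"wz":0,"hand":0.2},{"x":0.002,"y":-0.001,"z":0.1,"wx":0,"wy":0,"wz":0,"hand":0.2},{"x":0.002,"y":-0.001,"z":0.12,"wx":0,"wy":0,"wz":0,"hand":0.2},{"x":0.002,"y":-0.001,"z":0.129,"wx":0,"wy":0,"wz":0,"hand":0.2},{"x":0.002,"y":-0.001,"z":0.133,"wx":0,"wy":0,"wz":0,"hand":0.2},{"x":0.002,"y":-0.001,"z":0.133,"wx":0,"wy":0,"wz":0,"hand":0.2},{"x":0.002,"y":-0.001,"z":0.133,"wx":0,"wy":0,"wz":0,"hand":0.2}]}}

```text
time: 25.0
tool_pos: [0.5656, 0.2524, 0.0397]
tool_rot: [3.14, -0.001, 1.318]
contact_force: [-1.2, 0.5, -0.6]
opening: 0.0391
```

```bash
python3 -c "
from h import *
print(pose()[0], monitor.observe()['contact_force']);go((.5643,.2529,.037,75.5))"
```

```text
[0.56562371 0.25240063 0.03973295] [-1.17154361  0.46813613 -0.57447685]
xyz [ 0.0002 -0.0014  0.0027] w [ 0.1 -0.   0. ]
```

Call:
{"op": "move_arm", "data": {"deltas": [{"x":0,"y":0,"z":0.0015,"wx":0,"wy":0,"wz":0,"hand":0.2},{"x":0,"y":0,"z":0.0025,"wx":0,"wy":0,"wz":0,"hand":0.2},{"x":0,"y":0,"z":0.0025,"wx":0,"wy":0,"wz":0,"hand":0.2}]}}

```text
time: 25.38
tool_pos: [0.5654, 0.2526, 0.0373]
tool_rot: [3.141, -0.001, 1.318]
contact_force: [-0.9, 0.3, 5.3]
opening: 0.0389
```

Call:
{"op": "move_arm", "data": {"deltas": [{"x":0,"y":0,"z":0,"wx":0,"wy":0,"wz":0,"hand":0.5},{"x":0,"y":0,"z":0,"wx":0,"wy":0,"wz":0,"hand":0.75},{"x":0,"y":0,"z":0,"wx":0,"wy":0,"wz":0,"hand":0.75},{"x":0,"y":0,"z":0,"wx":0,"wy":0,"wz":0,"hand":0.75},{"x":0,"y":0,"z":-0.03,"wx":0,"wy":0,"wz":0,"hand":0.75},{"x":0,"y":0,"z":-0.08,"wx":0,"wy":0,"wz":0,"hand":0.75},{"x":0,"y":0,"z":-0.14,"wx":0,"wy":0,"wz":0,"hand":0.75},{"x":0,"y":0,"z":-0.14,"wx":0,"wy":0,"wz":0,"hand":0.75}]}}

```text
time: 26.38
tool_pos: [0.5679, 0.2532, 0.1821]
tool_rot: [3.132, -0.006, 1.318]
contact_force: [0.9, 0.2, -0.6]
opening: 0.069
```

```bash
python3 -c "
from h import *
im=viewer.read_camera('scene')[:,:,::-1];cv2.imwrite('pics/s5.png',cv2.resize(im,(800,600)))
print(pose()[0], monitor.observe()['contact_force']);go((.5376,-.3322,.18,81))"
```

```text
[0.56625538 0.25271854 0.17878189] [-0.89732016  0.5859196  -0.32530652]
xyz [-0.5735  0.1186 -0.0022] w [ 0.3 -0.1 -5.5]
```

View pics/s5.png

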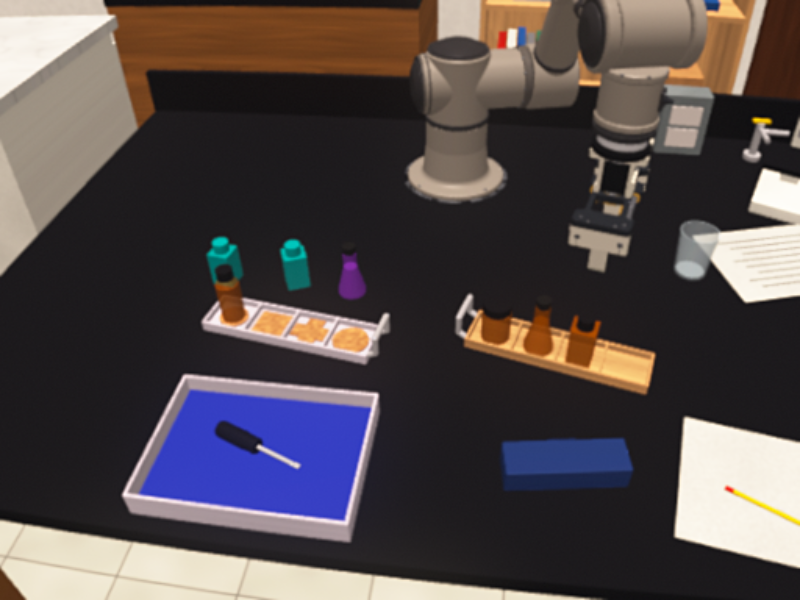

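Squat, flask and square stand in order in the rack at (497,322), (540,328) and (584,340). Now the tall bottle.

Call:
{"op": "move_arm", "data": {"deltas": [{"x":-0.04,"y":0.008,"z":0,"wx":0,"wy":0,"wz":0,"hand":0.75},{"x":-0.09,"y":0.019,"z":0,"wx":0,"wy":0,"wz":0,"hand":0.75},{"x":-0.145,"y":0.03,"z":0,"wx":0,"wy":0,"wz":-1,"hand":0.75},{"x":-0.2,"y":0.041,"z":0,"wx":0,"wy":0,"wz":-2,"hand":0.75},{"x":-0.255,"y":0.053,"z":0,"wx":0,"wy":0,"wz":-3,"hand":0.75},{"x":-0.31,"y":0.064,"z":0,"wx":0,"wy":0,"wz":-4,"hand":0.75},{"x":-0.36,"y":0.074,"z":0,"wx":0,"wy":0,"wz":-5,"hand":0.75},{"x":-0.4,"y":0.083,"z":0,"wx":0,"wy":0,"wz":-5.5,"hand":0.75}]}}

```text
time: 27.42
tool_pos: [0.5441, -0.1575, 0.1744]
tool_rot: [-3.138, -0.001, 1.413]
contact_force: [0.3, 0.2, -0.6]
opening: 0.0685
```

```bash
python3 -c "
from h import *
print(pose()[0]);go((.5376,-.3322,.175,81))"
```

```text
[ 0.54406049 -0.1574804   0.17444086]
xyz [-0.1736  0.021  -0.0007] w [-0.2 -0.  -0. ]
```

Call:
{"op": "move_arm", "data": {"deltas": [{"x":-0.05,"y":0.006,"z":0,"wx":0,"wy":0,"wz":0,"hand":0.75},{"x":-0.1,"y":0.012,"z":0,"wx":0,"wy":0,"wz":0,"hand":0.75},{"x":-0.15,"y":0.018,"z":0,"wx":0,"wy":0,"wz":0,"hand":0.75},{"x":-0.174,"y":0.021,"z":0,"wx":0,"wy":0,"wz":0,"hand":0.75},{"x":-0.174,"y":0.021,"z":0,"wx":0,"wy":0,"wz":0,"hand":0.75},{"x":-0.174,"y":0.021,"z":0,"wx":0,"wy":0,"wz":0,"hand":0.75},{"x":-0.174,"y":0.021,"z":0,"wx":0,"wy":0,"wz":0,"hand":0.75}]}}

```text
time: 28.3
tool_pos: [0.5391, -0.3295, 0.1761]
tool_rot: [-3.141, -0.0, 1.415]
contact_force: [0.7, 0.1, 0.4]
opening: 0.0688
```

```bash
python3 -c "
from h import *
print(pose()[0]);go((.5376,-.3322,.048,81))"
```

```text
[ 0.53907135 -0.32950792  0.17608964]
xyz [-0.0029 -0.001   0.1281] w [-0.  -0.   0.1]
```

Call:
{"op": "move_arm", "data": {"deltas": [{"x":-0.003,"y":-0.001,"z":0.04,"wx":0,"wy":0,"wz":0,"hand":0.75},{"x":-0.003,"y":-0.001,"z":0.08,"wx":0,"wy":0,"wz":0,"hand":0.75},{"x":-0.003,"y":-0.001,"z":0.115,"wx":0,"wy":0,"wz":0,"hand":0.75},{"x":-0.003,"y":-0.001,"z":0.128,"wx":0,"wy":0,"wz":0,"hand":0.75},{"x":-0.003,"y":-0.001,"z":0.128,"wx":0,"wy":0,"wz":0,"hand":0.75},{"x":-0.003,"y":-0.001,"z":0.128,"wx":0,"wy":0,"wz":0,"hand":0.75}]}}

```text
time: 29.05
tool_pos: [0.5385, -0.3342, 0.0501]
tool_rot: [3.139, 0.002, 1.414]
contact_force: [-0.3, -0.3, 0.1]
opening: 0.0691
```

Call:
{"op": "move_arm", "data": {"deltas": [{"x":0,"y":0,"z":0,"wx":0,"wy":0,"wz":0,"hand":0.55},{"x":0,"y":0,"z":0,"wx":0,"wy":0,"wz":0,"hand":0.45},{"x":0,"y":0,"z":0,"wx":0,"wy":0,"wz":0,"hand":0.2},{"x":0,"y":0,"z":0,"wx":0,"wy":0,"wz":0,"hand":0.2},{"x":0,"y":0,"z":0,"wx":0,"wy":0,"wz":0,"hand":0.2},{"x":0,"y":0,"z":0,"wx":0,"wy":0,"wz":0,"hand":0.2},{"x":0,"y":0,"z":0,"wx":0,"wy":0,"wz":0,"hand":0.2}], "grip_force": 40}}

```text
time: 29.92
tool_pos: [0.5374, -0.3338, 0.0485]
tool_rot: [3.142, 0.0, 1.414]
contact_force: [-1.2, -0.5, 3.4]
opening: 0.0367
```

Call:
{"op": "move_arm", "data": {"deltas": [{"x":0,"y":0,"z":-0.005,"wx":0,"wy":0,"wz":0,"hand":0.2},{"x":0,"y":0,"z":-0.02,"wx":0,"wy":0,"wz":0,"hand":0.2},{"x":0,"y":0,"z":-0.045,"wx":0,"wy":0,"wz":0,"hand":0.2},{"x":0,"y":0,"z":-0.075,"wx":0,"wy":0,"wz":0,"hand":0.2},{"x":0,"y":0,"z":-0.105,"wx":0,"wy":0,"wz":0,"hand":0.2},{"x":0,"y":0,"z":-0.13,"wx":0,"wy":0,"wz":0,"hand":0.2},{"x":0,"y":0,"z":-0.13,"wx":0,"wy":0,"wz":0,"hand":0.2},{"x":0,"y":0,"z":-0.13,"wx":0,"wy":0,"wz":0,"hand":0.2}]}}

```text
time: 30.92
tool_pos: [0.537, -0.3333, 0.1774]
tool_rot: [-3.14, -0.001, 1.414]
contact_force: [-0.4, 0.3, -1.8]
opening: 0.0369
```

```bash
python3 -c "
from h import *
im=viewer.read_camera('scene')[:,:,::-1];cv2.imwrite('pics/s6.png',cv2.resize(im[100:260,80:290],(788,600)))
print(pose()[0],monitor.observe()['contact_force']);go((.5823,.3226,.175,75.5))"
```

```text
[ 0.53688129 -0.33320595  0.17697989] [-0.2248034   0.25543764 -2.68575037]
xyz [ 0.6548 -0.0576  0.0029] w [-0.1 -0.1  5.5]
```

View pics/s6.png

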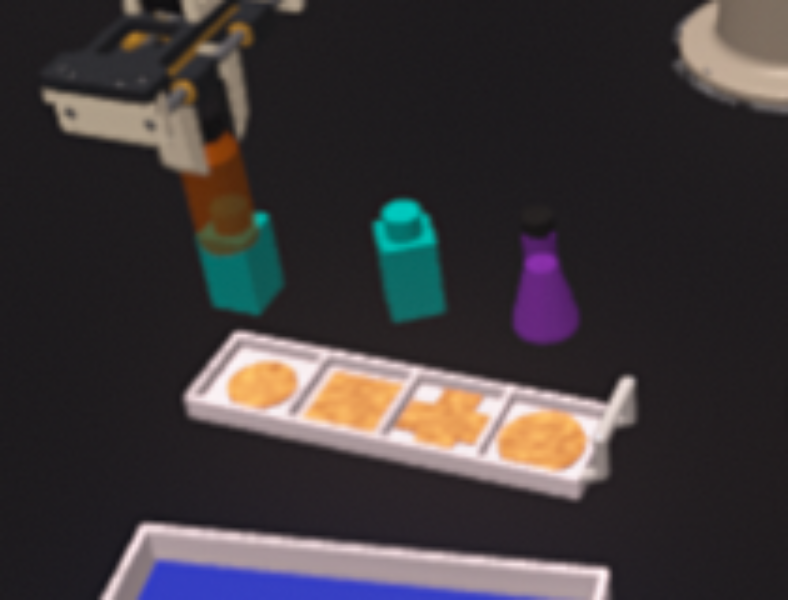

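The tall bottle is held upright between the fingers (≈(218,195) in the crop) and the tray is empty. I'll carry it to the far bay.

Call:
{"op": "move_arm", "data": {"deltas": [{"x":0.025,"y":-0.002,"z":0,"wx":0,"wy":0,"wz":0,"hand":0.2},{"x":0.065,"y":-0.006,"z":0,"wx":0,"wy":0,"wz":0.5,"hand":0.2},{"x":0.11,"y":-0.01,"z":0,"wx":0,"wy":0,"wz":1,"hand":0.2},{"x":0.155,"y":-0.014,"z":0,"wx":0,"wy":0,"wz":2,"hand":0.2},{"x":0.2,"y":-0.018,"z":0,"wx":0,"wy":0,"wz":3,"hand":0.2},{"x":0.245,"y":-0.022,"z":0,"wx":0,"wy":0,"wz":4,"hand":0.2},{"x":0.29,"y":-0.026,"z":0,"wx":0,"wy":0,"wz":5,"hand":0.2},{"x":0.33,"y":-0.029,"z":0,"wx":0,"wy":0,"wz":5.5,"hand":0.2}]}}

```text
time: 31.98
tool_pos: [0.5593, -0.0002, 0.1776]
tool_rot: [-3.14, -0.0, 1.319]
contact_force: [0.1, -0.1, -1.3]
opening: 0.037
```

```bash
python3 -c "
from h import *
print(pose()[0],monitor.observe()['contact_force']);go((.5823,.3226,.177,75.5))"
```

```text
[ 5.59299901e-01 -2.38884715e-04  1.77605560e-01] [ 0.14960939 -0.1316992  -1.31970278]
xyz [ 0.3184 -0.0583  0.0008] w [-0.1 -0.   0.1]
```

Call:
{"op": "move_arm", "data": {"deltas": [{"x":0.045,"y":-0.008,"z":0,"wx":0,"wy":0,"wz":0,"hand":0.2},{"x":0.095,"y":-0.017,"z":0,"wx":0,"wy":0,"wz":0,"hand":0.2},{"x":0.145,"y":-0.027,"z":0,"wx":0,"wy":0,"wz":0,"hand":0.2},{"x":0.195,"y":-0.036,"z":0,"wx":0,"wy":0,"wz":0,"hand":0.2},{"x":0.245,"y":-0.045,"z":0,"wx":0,"wy":0,"wz":0,"hand":0.2},{"x":0.29,"y":-0.053,"z":0,"wx":0,"wy":0,"wz":0,"hand":0.2},{"x":0.318,"y":-0.058,"z":0,"wx":0,"wy":0,"wz":0,"hand":0.2},{"x":0.318,"y":-0.058,"z":0,"wx":0,"wy":0,"wz":0,"hand":0.2}]}}

```text
time: 32.98
tool_pos: [0.5818, 0.3221, 0.1768]
tool_rot: [-3.139, 0.001, 1.322]
contact_force: [-0.1, 0.2, -1.4]
opening: 0.0373
```

```bash
python3 -c "
from h import *
print(pose()[0],monitor.observe()['contact_force']);go((.5823,.3226,.0455,75.5))"
```

```text
[0.58182226 0.32207681 0.17680288] [-0.12497441  0.23442399 -1.43016105]
xyz [0.0007 0.0006 0.1313] w [-0.1  0.1  0.2]
```

Call:
{"op": "move_arm", "data": {"deltas": [{"x":0,"y":0,"z":0.03,"wx":0,"wy":0,"wz":0,"hand":0.2},{"x":0,"y":0,"z":0.065,"wx":0,"wy":0,"wz":0,"hand":0.2},{"x":0,"y":0,"z":0.1,"wx":0,"wy":0,"wz":0,"hand":0.2},{"x":0,"y":0,"z":0.118,"wx":0,"wy":0,"wz":0,"hand":0.2},{"x":0,"y":0,"z":0.126,"wx":0,"wy":0,"wz":0,"hand":0.2},{"x":0,"y":0,"z":0.13,"wx":0,"wy":0,"wz":0,"hand":0.2},{"x":0,"y":0,"z":0.13,"wx":0,"wy":0,"wz":0,"hand":0.2},{"x":0,"y":0,"z":0.13,"wx":0,"wy":0,"wz":0,"hand":0.2}]}}

```text
time: 33.98
tool_pos: [0.5843, 0.3194, 0.0493]
tool_rot: [3.14, -0.001, 1.318]
contact_force: [-0.5, 0.6, -1.1]
opening: 0.037
```

```bash
python3 -c "
from h import *
print(pose()[0],monitor.observe()['contact_force']);go((.5823,.3226,.0455,75.5))"
```

```text
[0.58430829 0.3194083  0.0492894 ] [-0.51063873  0.56695193 -1.14262425]
xyz [ 0.0026 -0.0027  0.0038] w [ 0.1 -0.1  0. ]
```

Call:
{"op": "move_arm", "data": {"deltas": [{"x":0.002,"y":-0.002,"z":0.002,"wx":0,"wy":0,"wz":0,"hand":0.2},{"x":0.002,"y":-0.002,"z":0.0035,"wx":0,"wy":0,"wz":0,"hand":0.2},{"x":0.002,"y":-0.002,"z":0.0035,"wx":0,"wy":0,"wz":0,"hand":0.2},{"x":0.002,"y":-0.002,"z":0.0035,"wx":0,"wy":0,"wz":0,"hand":0.2}]}}

```text
time: 34.48
tool_pos: [0.5824, 0.322, 0.0455]
tool_rot: [3.141, -0.001, 1.318]
contact_force: [-2.5, 1.0, 5.8]
opening: 0.037
```

Call:
{"op": "move_arm", "data": {"deltas": [{"x":0,"y":0,"z":0,"wx":0,"wy":0,"wz":0,"hand":0.5},{"x":0,"y":0,"z":0,"wx":0,"wy":0,"wz":0,"hand":0.75},{"x":0,"y":0,"z":0,"wx":0,"wy":0,"wz":0,"hand":0.75},{"x":0,"y":0,"z":0,"wx":0,"wy":0,"wz":0,"hand":0.75},{"x":0,"y":0,"z":-0.03,"wx":0,"wy":0,"wz":0,"hand":0.75},{"x":0,"y":0,"z":-0.08,"wx":0,"wy":0,"wz":0,"hand":0.75},{"x":0,"y":0,"z":-0.13,"wx":0,"wy":0,"wz":0,"hand":0.75},{"x":-0.04,"y":0,"z":-0.18,"wx":0,"wy":0,"wz":0,"hand":0.75}]}}

```text
time: 35.48
tool_pos: [0.5725, 0.285, 0.2247]
tool_rot: [3.141, -0.001, 1.321]
contact_force: [0.9, -0.4, 0.3]
opening: 0.0689
```

Call:
{"op": "move_arm", "data": {"deltas": [{"x":-0.05,"y":-0.03,"z":0,"wx":0,"wy":0,"wz":0,"hand":0.75},{"x":-0.1,"y":-0.06,"z":0,"wx":0,"wy":0,"wz":0,"hand":0.75},{"x":-0.15,"y":-0.09,"z":0,"wx":0,"wy":0,"wz":0,"hand":0.75},{"x":-0.2,"y":-0.12,"z":0,"wx":0,"wy":0,"wz":0,"hand":0.75},{"x":-0.25,"y":-0.14,"z":0,"wx":0,"wy":0,"wz":0,"hand":0.75},{"x":-0.25,"y":-0.14,"z":0,"wx":0,"wy":0,"wz":0,"hand":0.75},{"x":-0.25,"y":-0.14,"z":0,"wx":0,"wy":0,"wz":0,"hand":0.75}]}}

```text
time: 36.35
tool_pos: [0.3752, 0.0769, 0.224]
tool_rot: [3.14, -0.001, 1.317]
contact_force: [0.5, 0.7, -0.1]
opening: 0.0689
```

```bash
python3 -c "
from h import *
im=viewer.read_camera('scene')[:,:,::-1];cv2.imwrite('pics/s7.png',cv2.resize(im[160:280,270:440],(800,565)))
im=viewer.read_camera('top')[:,:,::-1];cv2.imwrite('pics/t7.png',cv2.resize(im[140:240,70:240],(800,470)))
print(pose()[0],monitor.observe()['contact_force'])"
```

```text
[0.37525634 0.07737423 0.22364474] [ 0.4351368   0.63901013 -0.01442783]
```

View pics/s7.png

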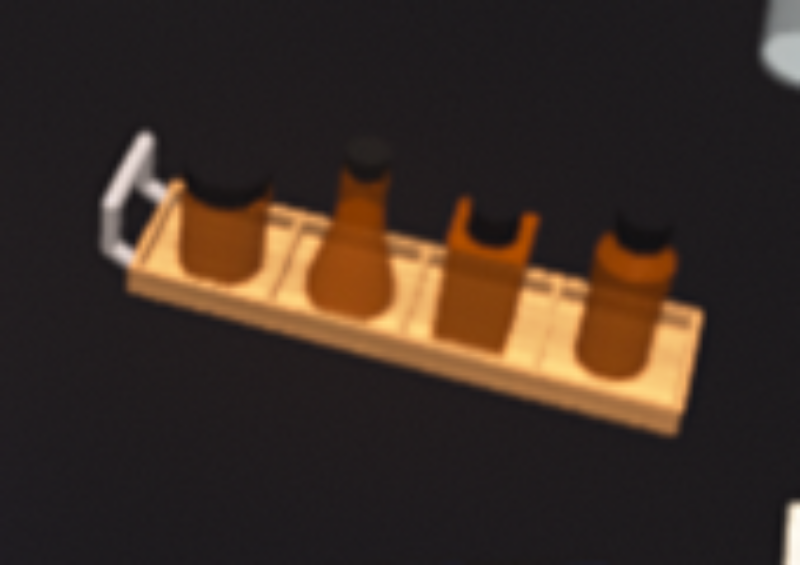

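View pics/t7.png

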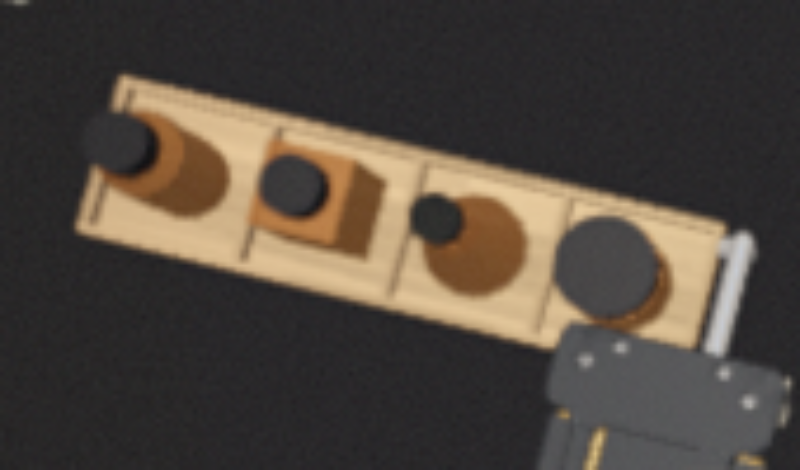

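Both views show all four vessels upright, each on the floor of its own bay. From the rack's handle the order is squat, flask, square, tall, and the arm is clear of them.

```bash
python3 -c "
from cell import robot
print(robot.hand_in())"
```

```text
the job is handed in; nothing more can be done
None
```

All four vessels are in the wooden rack, one to a bay. Counted from the rack's handle the order is squat, flask, square, tall, the same as from the tray's handle. I handed the job in at about 36.5 s.

**One slip:** The first grip on the square bottle, at 20 N, lost it during the lift. It stayed upright in its tray bay, moved about 5 mm. I measured it again, gripped it with 45 N and carried it across. The tall bottle I carried with 40 N.

**Last checks:** The final scene and overhead pictures show all four upright inside their bays, with the gripper empty and well clear. The look-alikes were still in place in the last picture that showed them, taken before the tall bottle was placed. The largest wrist force I saw was about 6 N. No check failed or disagreed at the end.

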